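# Find the heavy side of a wheel on its balancing stand

## Task

The turned wheel on the green balancing stand is to be drilled for balance: turn it by its rim to find out which side is heavy, by how it rolls and where it sticks when let go. Then turn the heavy side straight down and keep it there with the rim pinched in the gripper: the program finishes while still holding the wheel. Leave everything else on the bench where it is.

Things in the scene. Friction and masses are not known exactly. Their poses are not given: they have to be found in the camera images.
- stand: green steel balancing stand screwed to the bench: base plate 160 x 140 x 12 mm; behind the wheel a post 26 mm thick (x), 44 mm wide (y), 138 mm high, its front face 22 mm behind the origin. Origin: centre of the base's underside. Its x runs level along the axle, from the post to the wheel's front; y level; z up
- wheel_centre (a point): wheel's centre, on the axle: 115 mm above the bench, 20 mm in front (+x) of the stand's origin; axes as the stand's; fixed. The bearing is stiff: let go, the wheel rolls slowly (under 1.5 rad/s, ever slower, no swinging, up to 4 s) towards heavy side down but sticks 0.3 to 0.6 rad short of it, equally far from either side. With the heavy side that near to straight down or up it stays as left
- wheel: upright aluminium disc, 160 mm across, 22 mm thick, flat, a hub 38 mm across standing 9 mm out in front; turns endlessly (1 to 2 N at the rim). Its rim is 195 mm high at the top, free to be pinched there across its thickness. Origin its centre, x along the axle out of the front, z through the slot. A hidden weight, at any angle to the slot, makes one side heavy. It may be rolling at the start
- wheel_slot (a point): middle of the black radial slot (50 x 14 mm, flush) on the wheel's front face, which shows also as a black line across the rim; the point lies 48 mm from the axle in the wheel's middle plane and turns with the wheel, so it tells the wheel's angle. Axes as the wheel's
- cup_mid (a point): white ceramic cup, 64 mm across, 70 mm high, standing about 170 mm to the side (+y) of the stand; half-way up; bystander
- block_mid (a point): wooden block 50 x 70 x 55 mm with a bored hole, standing about 175 mm to the side (-y) of the stand; half-way up; bystander
- jar_a: blue and white lidded ceramic jar, 128 mm across, 228 mm high; centre of its foot; bystander
- jar_b: the same kind of jar; centre of its foot; bystander
- screwdriver: screwdriver lying on the bench in front of the stand; bystander
- wrench: wrench lying on the bench on the robot's side of the stand; bystander
- brush: brush lying on the bench; bystander
Not all that is in view belongs to the job. Leave any red or turquoise look-alike of the stand alone.

How it is judged:
At the end, for the whole second after the job is handed in: the wheel's heavy side (the hidden weight, geom core_c0, 45 mm from the axle) points straight down to within about 10 degrees, the wheel is still, and the fingers still press on the wheel with more than 4 N (y of core_c0 in the frame of stand between -0.0082 and 0.0082 m and z of core_c0 in the frame of stand below 0.1 m and angular speed of wheel below 0.1 rad/s and contact force between the fingers and wheel above 4 N); the arm keeps its last pose, push and grip.
It fails at once if a bystander (cup, block, jar, screwdriver, wrench, brush) is moved by more than 40 mm (distance of any of cup_mid, block_mid, jar_a, jar_b, screwdriver, wrench, brush from where it was at the start of the episode above 0.04 m).
It fails at once if the cup, the block or a jar is tipped over (angle between any of cup_mid, block_mid, jar_a, jar_b's own z axis and vertical above 0.7 rad).
It also fails if it takes over 64 s, if anything falls off the work surface, if the arm or the gripper's body presses on something with over 40 N, if the wrist force passes 120 N, or if a joint passes its speed limit or range.

## Robot

A 6-joint arm with a two-finger parallel gripper is mounted at the origin on the work surface. World frame = base frame: x ahead of the robot, y to its left, z up, the work surface at z = 0. Lengths are in m, angles in rad, forces in N, time in s.
With the tool pointing down it reaches from about 0.3 to 0.775 m from the base axis. Payload 14.6 kg.
Tool frame: the origin (TCP) lies on the centre line of the jaws, within the pads' length; the fingertips stand 25 mm ahead of it and the grasp point (between the pads) lies 6 mm ahead of it (ctrl.tip_reach is the distance from the TCP to the fingertips, in m); z points along the fingers, y is the line along which they close (so a half turn about z gives the same grasp; the last joint's range is limited). The gripper opens to 94 mm and grips with 3 to 60 N. Pads are 16 mm wide; open, the fingers measure 119 mm over their backs; the gripper's body (75 mm by 177 mm) begins 78 mm behind the grasp point.
Start: joints at [1.12, 0.3, 1.521, -0, 1.321, -0.067], TCP at [0.206, 0.51, 0.23] pointing down, gripper open.
Joint ranges: [-3.03, 3.03], [-0.79, 2.21], [0.23, 2.52], [-1.04, 4.18], [0, 3.07], [-2.55, 2.55]. Speed limits (rad/s): [2.22, 2.22, 2.57, 3.14, 3.14, 3.14].

## Interface

Orientations are given as [roll, pitch, yaw] about the fixed x, y, z axes, in that order (R = Rz(yaw) Ry(pitch) Rx(roll)).
In Python, from station import ctrl gives the robot as it stands. The module is installed in compiled form; this text tells all that it offers.
- The arm moves only by the tool apply_moves, never from a script. Its argument "deltas" is a list of rows, each a list of 7 numbers: the closure in counts, from 0 (fully open) to 255 (shut), then the shift along the world's x, y, z in cm, then the turn, a rotation vector about the world's x, y, z in rad. In form: [[jaw, tx, ty, tz, ax, ay, az], ...]. A call has 1 to 10 rows; each row shifts and turns the commanded pose from where the row before left it; what a row does not reach is not made up. A row lasts 1/10 s, in which the tool goes at most 50 mm and 8.59 degrees, less where a joint would pass 70% of its speed; a pose out of reach is approached as far as the arm can. A call with a gripper value outside its range is refused whole. The fingers move at their own pace and stop on an object; "grip_force" is the grip in N (left out, the last holds). Time passes only in rows, so rows that do not move let the fingers close. It gives the time, the measured TCP pose, the force, the opening and the grip force at its end, in the units of the state.
- ctrl.get_obs(): the state, without advancing time (a new reading comes with each control period).
- ctrl.camera(name): name is "side" or "top" or "wrist"; returns a dict with "img" (400x640x3 uint8, red, green, blue), "K" (3x3 intrinsics, pixels), "k1" (the pictures are not rectified: a ray, as slopes to the right and down, at radius r is drawn at 1 + k1 r^2 times it, then the intrinsics apply), "pose" (4x4, takes a point from camera to world coordinates); the wrist camera has in their place "hand_eye" (4x4, takes a point from camera to tool coordinates, whose origin is the TCP and whose axes are the flange's). Camera axes: x right, y up, looking along -z (the intrinsics and any distortion apply to the point x, -y, -z); pixel columns grow to the right and rows downward; lengths in m; the calibration is good to about 2 mm. A picture is of the moment at which its call begins: read the wrist's pose just before it. There is no depth.
- ctrl.hand_in(): hands the job in; it is judged then, once.
The state is a dict: "time_s": time; "qpos": joint angles; "joint_vel": joint speeds; "tau": joint torques, N m; "ee_pos": TCP position; "eef_rot": TCP orientation; "force": force on the tool from outside, world axes, zero at the start; "moment": the same for the moment, N m; "grip_width": finger opening in m; "grip_force": force on a finger pad.
Only numpy, scipy, OpenCV 4.12 (cv2) and the standard library are available. Lean on these libraries where they do the work, as an engineer would, in place of code of your own. Each camera call takes 0.05 s, during which the arm holds its last target. There are 200 camera calls.

## Working session

There is one attempt and no reset: what is moved stays moved. The work goes in short steps, Python scripts to look and compute and a tool call to move; the robot and the scene stay as the last step left them, time stands still between calls to the robot, and variables do not carry over. Pictures are saved under pics/ and viewed, at most 10 in all, crops included, and the job is handed in when it is done.

Besides the shell and the picture viewer there is one more tool, called after "Request:" as a command line: name --pt "numbers of a row" for each row, then --argument value for the rest. apply_moves: Moves the arm, as the interface text tells. Its arguments: {"type":"object","properties":{"deltas":{"type":"array"},"grip_force":{"type":"number"}},"required":["deltas"]}

```bash
mkdir -p pics
python3 - <<'E'
from station import ctrl
import cv2,numpy as np
o=ctrl.get_obs();print({k:np.round(v,3).tolist() for k,v in o.items()})
np.set_printoptions(precision=4,suppress=True)
a=[]
for n in("side","top"):
    c=ctrl.camera(n);print(n,c["K"],c["k1"],c["pose"]);a.append(c["img"]);np.save(n+"0.npy",c["img"])
for n,i in zip(("side","top"),a): cv2.imwrite(f"pics/{n}0.png",i[:,:,::-1])
E
```

```text
{'time_s': 0.0, 'qpos': [1.12, 0.3, 1.522, -0.0, 1.321, -0.067], 'joint_vel': [-0.0, 0.001, -0.001, 0.001, 0.0, -0.0], 'tau': [0.002, -53.181, -35.273, 0.071, 0.024, -0.0], 'ee_pos': [0.206, 0.51, 0.23], 'eef_rot': [-3.14, -0.0, 2.758], 'force': [0.216, -0.072, -0.458], 'moment': [-0.031, 0.005, -0.014], 'grip_force': 0.0, 'grip_width': 0.094}
side [[427.863    0.     319.4522]
 [  0.     427.863  204.8327]
 [  0.       0.       1.    ]] -0.010778868866392698 [[-0.69   -0.5791  0.4342  1.074 ]
 [ 0.7237 -0.5588  0.4048  0.4769]
 [ 0.0082  0.5936  0.8047  1.1441]
 [ 0.      0.      0.      1.    ]]
top [[492.5474   0.     318.2828]
 [  0.     492.5474 191.0925]
 [  0.       0.       1.    ]] -0.02868104483545892 [[-0.0203  0.9968 -0.0776  0.408 ]
 [-0.9998 -0.0198  0.0076 -0.0178]
 [ 0.006   0.0778  0.997   1.4902]
 [ 0.      0.      0.      1.    ]]
```

View pics/side0.png

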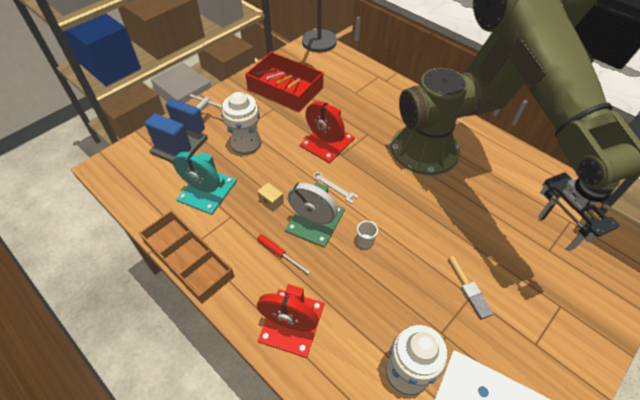

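View pics/top0.png

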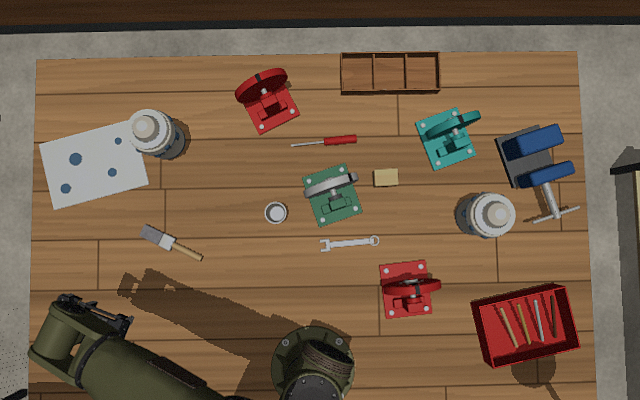

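Side view: the green stand with grey wheel is at (315,210). The red look-alikes are at (328,130) and (290,318), and the turquoise one at (205,180). In the top view the green stand is at (332,195). Only the green one, with its grey wheel, fits the description.

```bash
cat > h.py <<'E'
import numpy as np,cv2
from station import ctrl
def ray(c,uv):
    K=c["K"];d=np.array([c["k1"],0,0,0,0.])
    p=cv2.undistortPoints(np.array(uv,float).reshape(-1,1,2),K,d)[:,0]
    v=np.c_[p[:,0],-p[:,1],-np.ones(len(p))]@c["pose"][:3,:3].T
    return c["pose"][:3,3],v
def onplane(c,uv,p0,n):
    o,v=ray(c,uv);return o+v*(((p0-o)@n)/(v@n))[:,None]
def proj(c,P):
    q=(np.atleast_2d(P)-c["pose"][:3,3])@c["pose"][:3,:3]
    s=np.c_[q[:,0]/-q[:,2],-q[:,1]/-q[:,2]];s=s*(1+c["k1"]*(s**2).sum(1))[:,None]
    return s*c["K"][0,0]+c["K"][:2,2]
E
python3 - <<'E'
from h import *
np.set_printoptions(precision=4,suppress=True)
for n in("top","side"):
    c=ctrl.camera(n);im=c["img"];h=cv2.cvtColor(im,cv2.COLOR_RGB2HSV)
    m=((h[...,0]>52)&(h[...,0]<80)&(h[...,1]>70)&(h[...,2]>40)).astype(np.uint8)
    k,l,s,ce=cv2.connectedComponentsWithStats(m)
    cx=(332,195) if n=="top" else (315,215)
    j=[i for i in range(1,k) if s[i,4]>60 and np.hypot(*(ce[i]-cx))<60];print(n,s[j],ce[j])
    pts=np.argwhere(np.isin(l,j))[:,::-1].astype(float)
    P=onplane(c,pts,np.array([0,0,.012]),np.array([0,0,1.]))
    r=cv2.minAreaRect(P[:,:2].astype(np.float32)*1000);print(r,cv2.boxPoints(r))
    x,y=int(cx[0])-50,int(cx[1])-50
    cv2.imwrite(f"pics/c_{n}.png",np.hstack([cv2.resize(a[y:y+100,x:x+100],(400,400),interpolation=cv2.INTER_CUBIC) for a in(im[:,:,::-1],cv2.merge([m*255]*3))]))
E
```

```text
top [[ 302  163   47   26  390]
 [ 309  184   53   43 1206]] [[324.4615 174.8231]
 [335.1575 205.2794]]
((512.24072265625, -68.55534362792969), (157.52706909179688, 137.71067810058594), 17.794029235839844) [[ 416.2032  -27.0638]
 [ 458.2871 -158.1866]
 [ 608.2782 -110.0469]
 [ 566.1943   21.0759]]
side [[324 208  20  22 100]
 [286 221  44  25 419]] [[334.68   220.37  ]
 [307.8258 233.3174]]
((515.740234375, -63.13774108886719), (155.90243530273438, 135.0380096435547), 18.37790870666504) [[ 420.4771  -23.6391]
 [ 463.0523 -151.7898]
 [ 611.0034 -102.6364]
 [ 568.4282   25.5143]]
```

```bash
python3 -c "
import cv2,numpy as np
cv2.imwrite('pics/c.png',np.vstack([cv2.imread('pics/c_top.png')[:300*2],cv2.imread('pics/c_side.png')])[:, :])
a=cv2.imread('pics/c.png');cv2.imwrite('pics/c.png',cv2.resize(a,(600,600)))"
```

```text
(no output)
```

View pics/c.png

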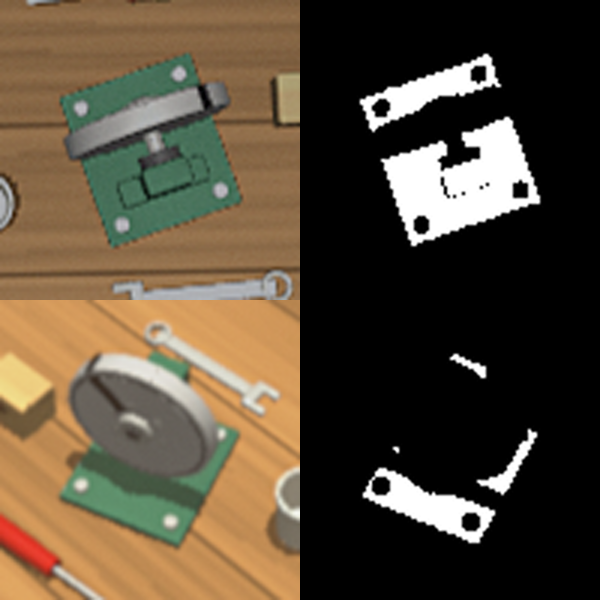

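The crops confirm the green stand with its grey wheel. The slot shows in the side crop at upper left, from (95,365) to (125,410). The hub is at about (135,425).

```bash
cat >> h.py <<'E'
C=np.array([.533,-.060,.115]);YAW=np.radians(18)
X=np.array([np.cos(YAW),np.sin(YAW),0]);Y=np.array([-X[1],X[0],0]);Z=np.array([0,0,1.])
# phi: slot's turn about +X from straight up
def slot(c,img=None,C=C):
    g=cv2.cvtColor(c["img"] if img is None else img,cv2.COLOR_RGB2GRAY).astype(np.float32)
    ph=np.radians(np.arange(0,360,2));rr=np.linspace(.028,.068,12)
    d=np.cos(ph)[:,None]*Z-np.sin(ph)[:,None]*Y
    P=C+.011*X+rr[None,:,None]*d[:,None,:]
    uv=proj(c,P.reshape(-1,3)).astype(np.float32)
    v=cv2.remap(g,uv[:,0].reshape(len(ph),-1),uv[:,1].reshape(len(ph),-1),cv2.INTER_LINEAR).mean(1)
    w=np.clip(np.median(v)-v-15,0,None)
    i=v.argmin();k=(np.arange(-8,9)+i)%180
    dl=np.radians(np.arange(-8,9)*2);a=ph[i]+(w[k]*dl).sum()/max(w[k].sum(),1e-6)
    return np.degrees((a+np.pi)%(2*np.pi)-np.pi),v.min(),np.median(v)
def look():
    c=ctrl.camera("side");t=ctrl.get_obs()["time_s"];r=slot(c);print("t %.2f slot %.1f deg  (dark %.0f med %.0f)"%(t,*r));return c
E
python3 - <<'E'
from h import *
c=look();print(slot(c,np.load("side0.npy")))
im=c["img"].copy();g=cv2.cvtColor(im,cv2.COLOR_RGB2HSV)
# refine centre: outline of wheel fit; draw for check
big=cv2.resize(im[160:260,265:365],(600,600),interpolation=cv2.INTER_CUBIC)
ph=np.linspace(0,2*np.pi,200)
P=C+.011*X+.08*(np.cos(ph)[:,None]*Z-np.sin(ph)[:,None]*Y)
q=((proj(c,P)-[265,160])*6).astype(np.int32);cv2.polylines(big,[q],True,(255,0,0))
q=((proj(c,C+.02*X)-[265,160])*6).astype(np.int32)[0];cv2.circle(big,tuple(map(int,q)),4,(255,0,0),-1)
t=ctrl.camera("top");b2=cv2.resize(t["img"][145:235,285:385],(600,540),interpolation=cv2.INTER_CUBIC)
for s in(-.011,.011):
    q=((proj(t,P+(s-.011)*X)-[285,145])*6).astype(np.int32);cv2.polylines(b2,[q],True,(255,0,0))
o=np.zeros((400,800,3),np.uint8);o[:,:400]=cv2.resize(big,(400,400));o[:360,400:]=cv2.resize(b2,(400,360))
cv2.imwrite("pics/fit.png",o[:,:,::-1])
E
```

```text
t 0.25 slot 41.5 deg  (dark 50 med 97)
(np.float64(41.49295252186901), np.float32(49.702637), np.float32(96.98132))
```

View pics/fit.png

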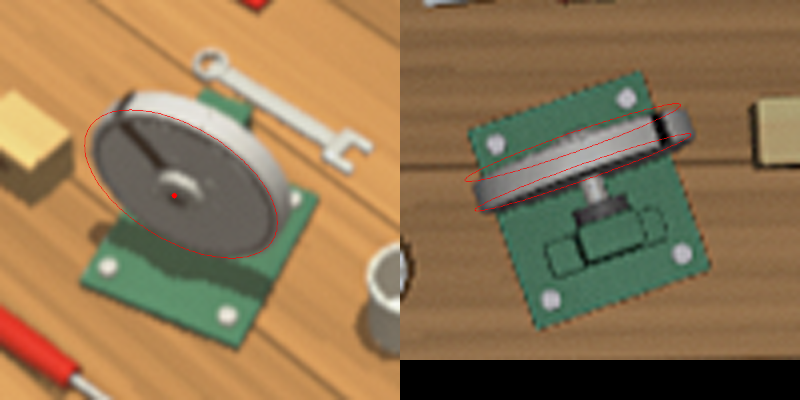

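The wheel outline is a few mm off, so I'll refine the stand pose from the four plate screws in the top view: (309,181), (342,170), (356,208), (322,220). The first moves towards the wheel can start from the same turn.

Run:
```python
from h import *
def screws(c,seeds):
    g=cv2.cvtColor(c["img"],cv2.COLOR_RGB2GRAY).astype(float);h=cv2.cvtColor(c["img"],cv2.COLOR_RGB2HSV);o=[]
    for u,v in seeds:
        u,v=round(u),round(v);s=np.s_[v-4:v+5,u-4:u+5];w=np.clip(110-h[s][...,1].astype(float),0,None)*(g[s]>100)
        yy,xx=np.mgrid[v-4:v+5,u-4:u+5];o.append([(w*xx).sum()/w.sum(),(w*yy).sum()/w.sum()])
    return np.array(o)
f=lambda d,x0,y0,s:[(x0+x*s,y0+y*s) for x,y in d]
for n,sd in(("top",f([(97,145),(227,98),(283,254),(150,300)],285,145,.25)),("side",f([(108,267),(227,315),(294,199)],265,160,.25))):
    c=ctrl.camera(n);p=screws(c,sd);P=onplane(c,p,np.array([0,0,.014]),Z);print(p.round(1).tolist(),(P*1000).round(1).tolist())
    if n=="top":
        d=(P[0]+P[1]-P[2]-P[3]);e=P[0]+P[3]-P[1]-P[2];print(P.mean(0),np.degrees(np.arctan2(d[1],d[0])),np.degrees(np.arctan2(-e[0],e[1])))
    else: d=P[1]-P[2];print((P[0]+P[2])/2,np.degrees(np.arctan2(d[1],d[0])))
look()
```

```text
[[308.6, 180.7], [341.6, 169.7], [355.0, 208.0], [322.1, 219.4]] [[555.0, -0.6, 14.0], [586.4, -100.6, 14.0], [470.0, -138.2, 14.0], [437.7, -38.9, 14.0]]
[ 0.51226496 -0.06958474  0.014     ] 17.96835777959194 17.73421486784677
[[291.8, 226.7], [321.7, 238.8], [336.9, 209.8]] [[587.2, -95.2, 14.0], [554.1, 3.7, 14.0], [439.4, -36.8, 14.0]]
[ 0.51330305 -0.06601747  0.014     ] 19.466551854129936
t 0.45 slot 41.6 deg  (dark 50 med 97)
```

Request:
apply_moves --pt "0 0 0 3 0 0 0" --pt "0 1 -3 3 0 0 -0.05" --pt "0 2 -4 0 0 0 -0.08" --pt "0 2 -4 0 0 0 -0.08" --pt "0 2 -4 0 0 0 -0.08" --pt "0 2.4 -4 0 0 0 -0.08" --pt "0 2.4 -4 0 0 0 -0.08" --pt "0 2.4 -4 0 0 0 -0.08" --pt "0 2.5 -4 0 0 0 -0.08" --pt "0 2.5 -4 0 0 0 -0.08"

```text
time_s: 1.45
ee_pos: [0.3985, 0.1582, 0.2907]
eef_rot: [3.141, 0.0, 2.065]
force: [-0.4, -0.4, -0.5]
grip_width: 0.0942
grip_force: 0.0
```

Run:
```python
from h import *
look();o=ctrl.get_obs();print(o["ee_pos"],o["eef_rot"])
```

```text
t 1.50 slot 41.5 deg  (dark 49 med 96)
[0.40118039 0.15365451 0.29052995] [3.14131626e+00 1.68906787e-03 2.05568342e+00]
```

Request:
apply_moves --pt "0 2.6 -4.2 0 0 0 -0.06" --pt "0 2.6 -4.2 0 0 0 -0.06" --pt "0 2.6 -4.2 0 0 0 -0.05" --pt "0 2.6 -4.2 -2 0 0 0" --pt "0 2.6 -4.2 -2 0 0 0" --pt "0 0 0 0 0 0 0" --pt "0 0 0 0 0 0 0"

```text
time_s: 2.2
ee_pos: [0.5247, -0.0453, 0.2523]
eef_rot: [-3.14, -0.001, 1.896]
force: [-0.0, -0.2, 0.2]
grip_width: 0.0938
grip_force: 0.0
```

```bash
sed -i 's/^C=.*;YAW/C=np.array([.5315,-.063,.115]);YAW/' h.py
python3 - <<'E'
from h import *
look();o=ctrl.get_obs();print(o["ee_pos"],o["eef_rot"],o["qpos"])
w=ctrl.camera("wrist");print(w["hand_eye"],w["K"])
cv2.imwrite("pics/w1.png",w["img"][:,:,::-1])
E
```

```text
t 2.25 slot 43.3 deg  (dark 50 med 100)
[ 0.5245939  -0.04449877  0.25309748] [-3.14159225e+00 -1.54942318e-04  1.89760627e+00] [-1.54261474e-01  2.30137634e-01  1.55578048e+00  1.40404779e-04
  1.35574659e+00 -4.81101380e-01]
[[ 4.79402653e-04  9.62692659e-01  2.70596776e-01  7.94596934e-02]
 [ 9.99999828e-01 -3.70392741e-04 -4.53915971e-04 -1.31547929e-04]
 [-3.36754491e-04  2.70596947e-01 -9.62692671e-01 -1.54537132e-01]
 [ 0.00000000e+00  0.00000000e+00  0.00000000e+00  1.00000000e+00]] [[307.06064806   0.         322.75105102]
 [  0.         307.06064806 202.62611442]
 [  0.           0.           1.        ]]
```

View pics/w1.png

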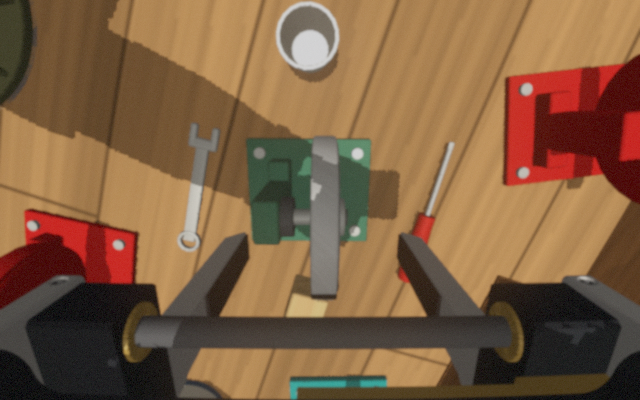

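The wrist view shows the wheel edge-on at columns 311–338, aligned with the jaws. Its rim top runs over rows 137–297. Next I lower, pinch and turn.

Request:
apply_moves --pt "0 0.7 -1.85 0 0 0 -0.012" --pt "0 0 0 -2 0 0 0" --pt "0 0 0 -2 0 0 0" --pt "0 0 0 -2 0 0 0" --pt "255 0 0 0 0 0 0" --pt "255 0 0 0 0 0 0" --pt "255 0 0 0 0 0 0" --pt "255 0 0 0 0 0 0" --pt "255 0 0 0 0 0 0" --grip_force 15

```text
time_s: 3.2
ee_pos: [0.5319, -0.0633, 0.1936]
eef_rot: [3.141, 0.0, 1.886]
force: [0.4, 0.2, -0.4]
grip_width: 0.0575
grip_force: 0.0
```

```bash
cat >> h.py <<'E'
from scipy.spatial.transform import Rotation as R
def st():
    o=ctrl.get_obs();p=o["ee_pos"]-C;z=R.from_euler("xyz",o["eef_rot"]).as_matrix()[:,2]
    print("t %.2f xyz_st %s r %.4f ang %.1f tilt %.1f gw %.4f gf %.1f F %s"%(o["time_s"],np.round([p@X,p@Y,p@Z],4),np.hypot(p@Y,p@Z),np.degrees(np.arctan2(-p@Y,p@Z)),np.degrees(np.arctan2(z@Y,-z@Z)),o["grip_width"],o["grip_force"],np.round(o["force"],1)),o["ee_pos"].round(4))
def arc(th,n,r=.078,ang=None):
    o=ctrl.get_obs();p=o["ee_pos"]
    if ang is None: q=p-C;ang=np.arctan2(-q@Y,q@Z)
    print("rows for arc, cm:")
    for k in range(1,n+1):
        a=ang+th*k/n;T=C+r*(np.cos(a)*Z-np.sin(a)*Y);print((100*(T-p)).round(2),(X*th/n).round(4));p=T
E
python3 - <<'E'
from h import *
look();st();arc(np.radians(-48),6)
E
```

```text
t 3.25 slot 45.1 deg  (dark 66 med 100)
t 3.25 xyz_st [ 0.0002 -0.0004  0.0784] r 0.0784 ang 0.3 tilt -0.0 gw 0.0537 gf 0.0 F [-0.1 -0.2 -0.8] [ 0.5319 -0.0633  0.1934]
rows for arc, cm:
[-0.36  1.03 -0.11] [-0.1328 -0.0431 -0.    ]
[-0.33  1.01 -0.22] [-0.1328 -0.0431 -0.    ]
[-0.32  0.97 -0.37] [-0.1328 -0.0431 -0.    ]
[-0.3   0.92 -0.51] [-0.1328 -0.0431 -0.    ]
[-0.27  0.84 -0.63] [-0.1328 -0.0431 -0.    ]
[-0.24  0.75 -0.75] [-0.1328 -0.0431 -0.    ]
```

Request:
apply_moves --pt "255 0 0 0 0 0 0" --pt "255 0 0 0 0 0 0" --pt "255 0 0 0 0 0 0" --pt "255 0 0 0 0 0 0" --pt "255 0 0 0 0 0 0" --pt "255 0 0 0 0 0 0"

```text
time_s: 3.85
ee_pos: [0.5319, -0.0633, 0.1929]
eef_rot: [3.141, 0.0, 1.886]
force: [2.6, 0.9, -1.3]
grip_width: 0.0214
grip_force: 15.0
```

Request:
apply_moves --pt "255 -0.34 1.04 -0.11 -0.133 -0.043 0" --pt "255 -0.33 1.01 -0.22 -0.133 -0.043 0" --pt "255 -0.32 0.97 -0.37 -0.133 -0.043 0" --pt "255 -0.3 0.92 -0.51 -0.133 -0.043 0" --pt "255 -0.27 0.84 -0.63 -0.133 -0.043 0" --pt "255 -0.24 0.75 -0.75 -0.133 -0.043 0" --pt "255 0 0 0 0 0 0" --pt "255 0 0 0 0 0 0"

```text
time_s: 4.65
ee_pos: [0.5134, -0.0068, 0.1664]
eef_rot: [-3.137, 0.838, 1.89]
force: [-4.3, 6.6, 2.9]
grip_width: 0.0218
grip_force: 15.0
```

Run:
```python
from h import *
c=look();st()
cv2.imwrite("pics/s2.png",cv2.resize(c["img"][130:260,225:425],(800,520),interpolation=cv2.INTER_CUBIC)[:,:,::-1])
```

```text
t 4.70 slot -11.8 deg  (dark 45 med 98)
t 4.70 xyz_st [0.0002 0.0588 0.0517] r 0.0783 ang -48.7 tilt -48.0 gw 0.0221 gf 15.0 F [-3.6  7.6  2.2] [ 0.5135 -0.007   0.1667]
```

View pics/s2.png

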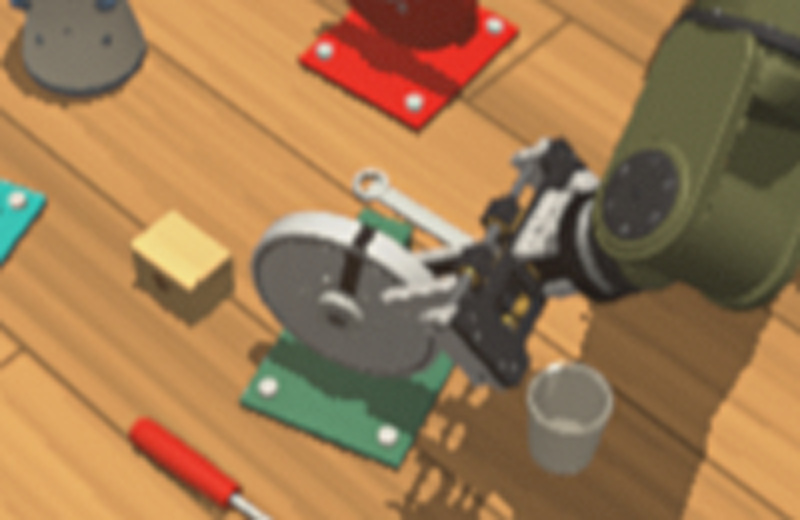

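The wheel was turned by about -49°. The slot is now near the top at (355,260) in the crop, and the gripper clears the cup. I let go and watch.

Request:
apply_moves --pt "160 0 0 0 0 0 0" --pt "160 0 0 0 0 0 0" --pt "160 0 0 0 0 0 0" --pt "160 0 0 0 0 0 0" --pt "160 0 0 0 0 0 0"

```text
time_s: 5.2
ee_pos: [0.5137, -0.0081, 0.167]
eef_rot: [-3.139, 0.839, 1.887]
force: [-1.0, 0.3, 0.4]
grip_width: 0.0354
grip_force: 0.0
```

Run:
```python
from h import *
look();look();st()
```

```text
t 5.25 slot -37.8 deg  (dark 44 med 98)
t 5.30 slot -39.7 deg  (dark 51 med 98)
t 5.30 xyz_st [0.0001 0.0577 0.052 ] r 0.0777 ang -47.9 tilt -48.1 gw 0.0351 gf 0.0 F [-0.   0.5  0.5] [ 0.5137 -0.0081  0.167 ]
```

Request:
apply_moves --pt "160 0 0 0 0 0 0" --pt "160 0 0 0 0 0 0" --pt "160 0 0 0 0 0 0" --pt "160 0 0 0 0 0 0" --pt "160 0 0 0 0 0 0"

```text
time_s: 5.8
ee_pos: [0.5137, -0.008, 0.167]
eef_rot: [-3.139, 0.839, 1.887]
force: [-0.0, 0.8, -0.6]
grip_width: 0.0348
grip_force: 0.0
```

Run:
```python
from h import *
look();look();st()
```

```text
t 5.85 slot -88.2 deg  (dark 51 med 98)
t 5.90 slot -91.0 deg  (dark 50 med 98)
t 5.90 xyz_st [0.0001 0.0578 0.052 ] r 0.0777 ang -48.0 tilt -48.1 gw 0.0349 gf 0.0 F [-1.  -0.1 -0.7] [ 0.5137 -0.008   0.167 ]
```

Run:
```python
from h import *
arc(np.radians(96),12,ang=np.radians(-48))
```

```text
rows for arc, cm:
[ 0.23 -0.73  0.77] [0.1328 0.0431 0.    ]
[ 0.27 -0.84  0.64] [0.1328 0.0431 0.    ]
[ 0.3  -0.91  0.51] [0.1328 0.0431 0.    ]
[ 0.32 -0.97  0.37] [0.1328 0.0431 0.    ]
[ 0.33 -1.01  0.23] [0.1328 0.0431 0.    ]
[ 0.34 -1.03  0.08] [0.1328 0.0431 0.    ]
[ 0.34 -1.03 -0.08] [0.1328 0.0431 0.    ]
[ 0.33 -1.01 -0.23] [0.1328 0.0431 0.    ]
[ 0.32 -0.97 -0.37] [0.1328 0.0431 0.    ]
[ 0.3  -0.91 -0.51] [0.1328 0.0431 0.    ]
[ 0.27 -0.84 -0.64] [0.1328 0.0431 0.    ]
[ 0.24 -0.74 -0.76] [0.1328 0.0431 0.    ]
```

Request:
apply_moves --pt "140 0.23 -0.73 0.77 0.133 0.043 0" --pt "140 0.27 -0.84 0.64 0.133 0.043 0" --pt "140 0.3 -0.91 0.51 0.133 0.043 0" --pt "140 0.32 -0.97 0.37 0.133 0.043 0" --pt "140 0.33 -1.01 0.23 0.133 0.043 0" --pt "140 0.34 -1.03 0.08 0.133 0.043 0"

```text
time_s: 6.5
ee_pos: [0.5322, -0.0633, 0.1943]
eef_rot: [3.138, -0.005, 1.887]
force: [-0.8, 0.8, -0.4]
grip_width: 0.0425
grip_force: 0.0
```

Run:
```python
from h import *
look();st()
```

```text
t 6.55 slot -112.9 deg  (dark 53 med 100)
t 6.55 xyz_st [ 0.0003 -0.003   0.0791] r 0.0792 ang 2.2 tilt 0.8 gw 0.0423 gf 0.0 F [-0.7 -4.1  0. ] [ 0.5327 -0.0658  0.1941]
```

Request:
apply_moves --pt "140 0.34 -1.03 -0.08 0.133 0.043 0" --pt "140 0.33 -1.01 -0.23 0.133 0.043 0" --pt "140 0.32 -0.97 -0.37 0.133 0.043 0" --pt "140 0.3 -0.91 -0.51 0.133 0.043 0" --pt "140 0.27 -0.84 -0.64 0.133 0.043 0" --pt "140 0.24 -0.74 -0.76 0.133 0.043 0" --pt "140 0 0 0 0 0 0"

```text
time_s: 7.25
ee_pos: [0.5487, -0.1195, 0.1629]
eef_rot: [-3.135, -0.847, 1.877]
force: [-0.4, 0.4, 0.1]
grip_width: 0.0427
grip_force: 0.0
```

Run:
```python
from h import *
look();st();print(ctrl.get_obs()["qpos"])
```

```text
t 7.30 slot -117.9 deg  (dark 50 med 97)
t 7.30 xyz_st [-0.0004 -0.0584  0.0497] r 0.0767 ang 49.6 tilt 48.1 gw 0.0424 gf 0.0 F [-0.1  0.4  0.2] [ 0.5492 -0.1187  0.1647]
[-0.50444529  0.71052647  1.26589038  0.55091457  1.80950054 -0.86567094]
```

Request:
apply_moves --pt "140 0 0 0 0 0 0" --pt "140 0 0 0 0 0 0" --pt "140 0 0 0 0 0 0" --pt "140 0 0 0 0 0 0" --pt "140 0 0 0 0 0 0" --pt "140 0 0 0 0 0 0" --pt "140 0 0 0 0 0 0" --pt "140 0 0 0 0 0 0"

```text
time_s: 8.1
ee_pos: [0.5496, -0.1179, 0.1671]
eef_rot: [3.139, -0.839, 1.887]
force: [0.1, 0.0, -0.5]
grip_width: 0.0426
grip_force: 0.0
```

Run:
```python
from h import *
c=look()
cv2.imwrite("pics/s3.png",cv2.resize(c["img"][130:260,225:425],(800,520),interpolation=cv2.INTER_CUBIC)[:,:,::-1])
```

```text
t 8.15 slot -118.4 deg  (dark 51 med 97)
```

View pics/s3.png

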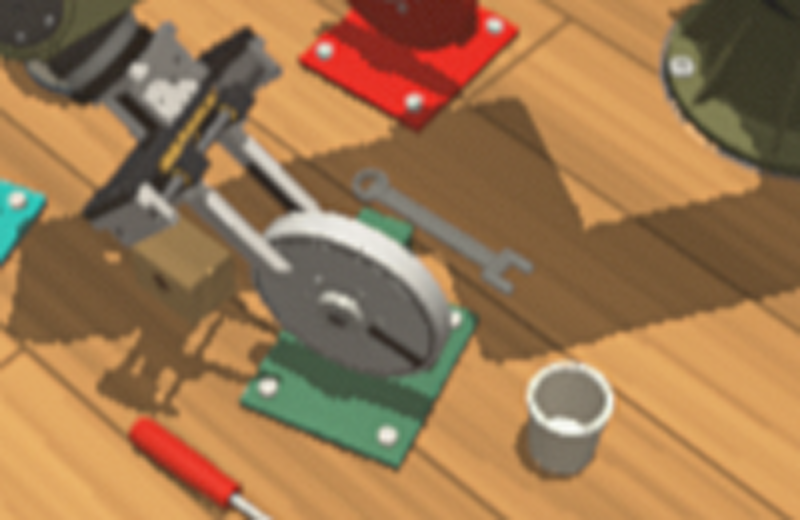

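The wheel has come to rest with the slot at lower right, (372,330)–(420,362), at -118.4°. It rolled the negative way. Now I pinch at +48° and turn -96°, so it will roll back from the other side.

Request:
apply_moves --pt "255 0 0 0 0 0 0" --pt "255 0 0 0 0 0 0" --pt "255 0 0 0 0 0 0" --pt "255 0 0 0 0 0 0" --pt "255 0 0 0 0 0 0" --pt "255 0 0 0 0 0 0"

```text
time_s: 8.75
ee_pos: [0.5498, -0.1179, 0.1672]
eef_rot: [3.138, -0.838, 1.887]
force: [4.7, 2.3, 0.8]
grip_width: 0.0218
grip_force: 15.0
```

Run:
```python
from h import *
look();st();arc(np.radians(-96),12)
```

```text
t 8.80 slot -118.7 deg  (dark 51 med 97)
t 8.80 xyz_st [ 0.0005 -0.0578  0.0522] r 0.0779 ang 47.9 tilt 48.0 gw 0.0221 gf 15.0 F [ 5.7  2.3 -0.1] [ 0.5498 -0.1179  0.1672]
rows for arc, cm:
[-0.28  0.72  0.76] [-0.1328 -0.0431 -0.    ]
[-0.27  0.84  0.64] [-0.1328 -0.0431 -0.    ]
[-0.3   0.91  0.51] [-0.1328 -0.0431 -0.    ]
[-0.32  0.97  0.37] [-0.1328 -0.0431 -0.    ]
[-0.33  1.01  0.23] [-0.1328 -0.0431 -0.    ]
[-0.34  1.03  0.07] [-0.1328 -0.0431 -0.    ]
[-0.34  1.03 -0.08] [-0.1328 -0.0431 -0.    ]
[-0.33  1.01 -0.23] [-0.1328 -0.0431 -0.    ]
[-0.32  0.97 -0.37] [-0.1328 -0.0431 -0.    ]
[-0.3   0.91 -0.51] [-0.1328 -0.0431 -0.    ]
[-0.27  0.84 -0.64] [-0.1328 -0.0431 -0.    ]
[-0.24  0.74 -0.76] [-0.1328 -0.0431 -0.    ]
```

Request:
apply_moves --pt "255 -0.24 0.74 0.76 -0.133 -0.043 0" --pt "255 -0.27 0.84 0.64 -0.133 -0.043 0" --pt "255 -0.3 0.91 0.51 -0.133 -0.043 0" --pt "255 -0.32 0.97 0.37 -0.133 -0.043 0" --pt "255 -0.33 1.01 0.23 -0.133 -0.043 0" --pt "255 -0.34 1.03 0.08 -0.133 -0.043 0" --pt "255 -0.34 1.03 -0.08 -0.133 -0.043 0" --pt "255 -0.33 1.01 -0.23 -0.133 -0.043 0" --pt "255 -0.32 0.97 -0.37 -0.133 -0.043 0" --pt "255 -0.3 0.91 -0.51 -0.133 -0.043 0"

```text
time_s: 9.8
ee_pos: [0.5189, -0.0233, 0.1825]
eef_rot: [3.139, 0.566, 1.885]
force: [-4.6, -8.1, -9.3]
grip_width: 0.0217
grip_force: 15.0
```

Request:
apply_moves --pt "255 -0.27 0.84 -0.64 -0.133 -0.043 0" --pt "255 -0.24 0.74 -0.76 -0.133 -0.043 0" --pt "255 0 0 0 0 0 0" --pt "255 0 0 0 0 0 0"

```text
time_s: 10.2
ee_pos: [0.5134, -0.0069, 0.1669]
eef_rot: [-3.138, 0.839, 1.89]
force: [-4.7, 6.1, 5.5]
grip_width: 0.0222
grip_force: 15.0
```

Run:
```python
from h import *
look();st()
```

```text
t 10.25 slot 153.9 deg  (dark 52 med 98)
t 10.25 xyz_st [0.0002 0.0586 0.0522] r 0.0785 ang -48.3 tilt -48.1 gw 0.0219 gf 15.0 F [-4.1  6.9  5.1] [ 0.5135 -0.0072  0.1672]
```

Request:
apply_moves --pt "140 0 0 0 0 0 0" --pt "140 0 0 0 0 0 0" --pt "140 0 0 0 0 0 0" --pt "140 0 0 0 0 0 0" --pt "140 0 0 0 0 0 0" --pt "140 0 0 0 0 0 0" --pt "140 0 0 0 0 0 0" --pt "140 0 0 0 0 0 0" --pt "140 0 0 0 0 0 0" --pt "140 0 0 0 0 0 0"

```text
time_s: 11.25
ee_pos: [0.5136, -0.0079, 0.1671]
eef_rot: [-3.139, 0.839, 1.887]
force: [-0.1, -0.8, 0.0]
grip_width: 0.0427
grip_force: 0.0
```

Run:
```python
from h import *
look();st()
```

```text
t 11.30 slot -166.5 deg  (dark 51 med 97)
t 11.30 xyz_st [0.     0.0579 0.0521] r 0.0779 ang -48.0 tilt -48.1 gw 0.0422 gf 0.0 F [-0.2  0.7 -0.7] [ 0.5136 -0.0079  0.1671]
```

Request:
apply_moves --pt "140 0 0 0 0 0 0" --pt "140 0 0 0 0 0 0" --pt "140 0 0 0 0 0 0" --pt "140 0 0 0 0 0 0" --pt "140 0 0 0 0 0 0" --pt "140 0 0 0 0 0 0" --pt "140 0 0 0 0 0 0" --pt "140 0 0 0 0 0 0" --pt "140 0 0 0 0 0 0" --pt "140 0 0 0 0 0 0"

```text
time_s: 12.3
ee_pos: [0.5136, -0.0079, 0.1671]
eef_rot: [-3.139, 0.839, 1.887]
force: [-0.2, 0.0, 0.1]
grip_width: 0.0425
grip_force: 0.0
```

Run:
```python
from h import *
c=look();np.save("sB.npy",c["img"])
im=c["img"];i0=np.load("side0.npy")
for n,i in(("now",im),("start",i0)):
    h=cv2.cvtColor(i,cv2.COLOR_RGB2HSV)
    m=((h[...,1]<50)&(h[...,2]<135)).astype(np.uint8)
    roi=np.zeros_like(m);ph=np.linspace(0,2*np.pi,60)
    P=C+.011*X+.086*(np.cos(ph)[:,None]*Z-np.sin(ph)[:,None]*Y)
    cv2.fillPoly(roi,[proj(c,P).round().astype(np.int32)],1);m&=roi
    q=np.argwhere(m)[:,::-1];print(n,"face centroid",q.mean(0),"area",len(q),"bbox",q.min(0),q.max(0))
    e=cv2.fitEllipse(cv2.convexHull(q.astype(np.int32)));print(e)
    Q=P-.086/.086*0; E=cv2.fitEllipse(proj(c,C+.011*X+(.08/.086)*(P-C-.011*X)).astype(np.float32));print("predicted",E)
```

```text
t 12.35 slot -161.3 deg  (dark 51 med 98)
now face centroid [311.05899705 206.27138643] area 1017 bbox [289 189] [336 224]
((312.0465087890625, 206.6187744140625), (27.42781639099121, 53.38934326171875), 120.54695892333984)
predicted ((309.89154052734375, 205.15309143066406), (28.304664611816406, 53.71810531616211), 121.53903198242188)
start face centroid [312.03412322 206.74597156] area 1055 bbox [289 185] [336 224]
((311.3302307128906, 205.68821716308594), (27.530170440673828, 54.35041427612305), 124.0313491821289)
predicted ((309.89154052734375, 205.15309143066406), (28.304664611816406, 53.71810531616211), 121.53903198242188)
```

```bash
sed -i 's/uv=proj(c,P.reshape(-1,3)).astype/uv=(proj(c,P.reshape(-1,3))+OFF).astype/; s/^def slot/OFF=np.array([1.7,1.1])\ndef slot/' h.py
python3 - <<'E'
from h import *
c=look();i0=np.load("side0.npy")
def fr(f):
    a=cv2.imread(f)[:,:,::-1];b=i0.copy();b[130:260,225:425]=cv2.resize(a,(200,130),interpolation=cv2.INTER_AREA);return b
for n,i in(("start",i0),("s2",fr("pics/s2.png")),("stopA",fr("pics/s3.png")),("B",np.load("sB.npy"))): print(n,slot(c,i))
E
```

```text
t 12.40 slot -166.8 deg  (dark 47 med 98)
start (np.float64(46.59685972171177), np.float32(50.302814), np.float32(96.26628))
s2 (np.float64(-4.941291140324585), np.float32(44.78955), np.float32(97.35982))
stopA (np.float64(-119.22424528587058), np.float32(50.66756), np.float32(97.42041))
B (np.float64(-166.9769397618903), np.float32(47.33838), np.float32(98.11206))
```

Request:
apply_moves --pt "140 0 0 0 0 0 0" --pt "140 0 0 0 0 0 0" --pt "140 0 0 0 0 0 0" --pt "140 0 0 0 0 0 0" --pt "140 0 0 0 0 0 0" --pt "140 0 0 0 0 0 0" --pt "140 0 0 0 0 0 0" --pt "140 0 0 0 0 0 0" --pt "140 0 0 0 0 0 0" --pt "140 0 0 0 0 0 0"

```text
time_s: 13.4
ee_pos: [0.5136, -0.0079, 0.1671]
eef_rot: [-3.139, 0.839, 1.887]
force: [0.2, 0.6, 0.4]
grip_width: 0.0423
grip_force: 0.0
```

Run:
```python
from h import *
look()
```

```text
t 13.45 slot -166.7 deg  (dark 46 med 98)
```

Request:
apply_moves --pt "140 0 0 0 0 0 0" --pt "140 0 0 0 0 0 0" --pt "140 0 0 0 0 0 0" --pt "140 0 0 0 0 0 0" --pt "140 0 0 0 0 0 0" --pt "140 0 0 0 0 0 0" --pt "140 0 0 0 0 0 0" --pt "140 0 0 0 0 0 0" --pt "140 0 0 0 0 0 0" --pt "140 0 0 0 0 0 0"

```text
time_s: 14.45
ee_pos: [0.5136, -0.0079, 0.1671]
eef_rot: [-3.139, 0.839, 1.887]
force: [-0.1, 0.3, -0.4]
grip_width: 0.0424
grip_force: 0.0
```

Run:
```python
from h import *
look()
```

```text
t 14.50 slot -166.7 deg  (dark 47 med 98)
```

Request:
apply_moves --pt "255 0 0 0 0 0 0" --pt "255 0 0 0 0 0 0" --pt "255 0 0 0 0 0 0" --pt "255 0 0 0 0 0 0" --pt "255 0 0 0 0 0 0" --pt "255 0 0 0 0 0 0" --grip_force 20

```text
time_s: 15.1
ee_pos: [0.5137, -0.0079, 0.1671]
eef_rot: [-3.139, 0.839, 1.887]
force: [1.2, -0.8, -0.4]
grip_width: 0.022
grip_force: 20.0
```

Run:
```python
from h import *
look();st();arc(np.radians(24),4,ang=np.radians(-48))
```

```text
t 15.15 slot -166.7 deg  (dark 47 med 98)
t 15.15 xyz_st [0.0001 0.0579 0.0521] r 0.0779 ang -48.0 tilt -48.0 gw 0.0221 gf 20.0 F [ 0.6 -1.  -0.5] [ 0.5137 -0.0079  0.1671]
rows for arc, cm:
[ 0.17 -0.55  0.58] [0.0996 0.0324 0.    ]
[ 0.2  -0.6   0.51] [0.0996 0.0324 0.    ]
[ 0.21 -0.65  0.44] [0.0996 0.0324 0.    ]
[ 0.22 -0.69  0.37] [0.0996 0.0324 0.    ]
```

Request:
apply_moves --pt "255 0.17 -0.55 0.58 0.1 0.032 0" --pt "255 0.2 -0.6 0.51 0.1 0.032 0" --pt "255 0.21 -0.65 0.44 0.1 0.032 0" --pt "255 0.22 -0.69 0.37 0.1 0.032 0" --pt "255 0 0 0 0 0 0" --pt "255 0 0 0 0 0 0" --pt "255 0 0 0 0 0 0"

```text
time_s: 15.85
ee_pos: [0.522, -0.0333, 0.1861]
eef_rot: [3.141, 0.419, 1.885]
force: [6.1, -3.5, -4.9]
grip_width: 0.0215
grip_force: 20.0
```

Run:
```python
from h import *
c=look();st();look()
cv2.imwrite("pics/s4.png",cv2.resize(c["img"][130:260,225:425],(800,520),interpolation=cv2.INTER_CUBIC)[:,:,::-1])
```

```text
t 15.90 slot -142.3 deg  (dark 47 med 99)
t 15.90 xyz_st [0.0001 0.0313 0.071 ] r 0.0776 ang -23.8 tilt -24.0 gw 0.0223 gf 20.0 F [ 6.3 -4.2 -4.7] [ 0.522  -0.0332  0.186 ]
t 15.95 slot -142.2 deg  (dark 47 med 99)
```

View pics/s4.png

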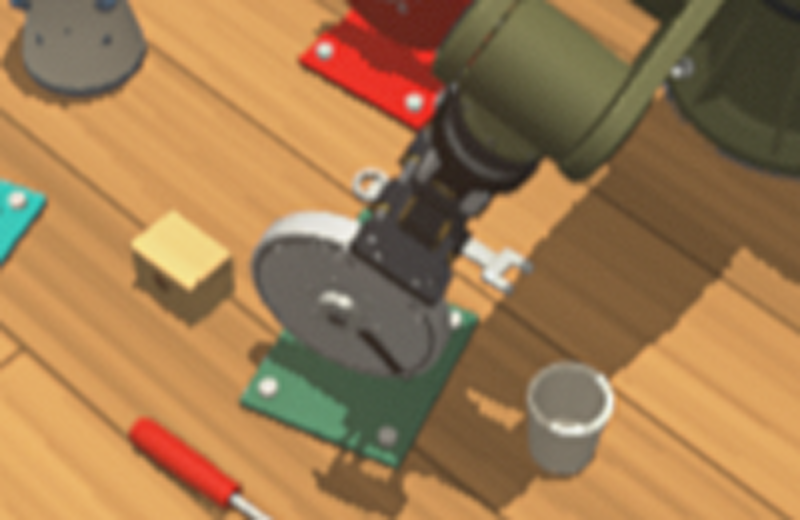

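The wheel is held with the slot at -142.2°, at (380,350) in the crop. The target midway between the two rest angles (-119.2° and -166.7°) is -143°. The start position fits too: the heavy side was then about 10° from straight up, where the wheel sticks.

```bash
python3 -c "
from station import ctrl
print(ctrl.hand_in())"
```

```text
the job is handed in; nothing more can be done
None
```

The job is handed in: the wheel's heavy side points straight down to within about 1° by my measurement, pinched at the rim with 20 N after about 16 s; no verdict came back from the hand-in.

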